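Show the tagged plunger's sealing face to the inspection camera

ROBOT

A 7-joint arm with a two-finger parallel gripper is mounted at the origin on the work surface. World frame = base frame: x ahead of the robot, y to its left, z up, the work surface at z = 0. Lengths are in m, angles in rad, forces in N, time in s.
With the tool pointing down it reaches from about 0.425 to 0.925 m from the base axis. Payload 6.8 kg.
Tool frame: the origin (TCP) lies midway between the tips of the shut fingers; the grasp point (between the pads) lies 19 mm behind it; z points along the fingers, y is the direction in which the jaws open and shut (so a half turn about z gives the same grasp; the last joint's range is limited). The gripper opens to 85 mm and grips with 20 to 120 N. Pads are 22 mm wide; open, the fingers measure 114 mm over their backs; the gripper's body (76 mm by 85 mm) begins 54 mm behind the grasp point. The pads swing forward as they close: fully open they stand 13 mm farther back than shut.
Start: joints at [-1.334, 0.477, 0.022, 1.555, -0.011, 1.109, -0.083], TCP at [0.228, 0.635, 0.231] pointing down, gripper open.
Joint ranges: [-2.96, 2.96], [-0.34, 2.1], [-1.41, 1.46], [0.24, 2.44], [-1.37, 4.51], [0.17, 1.92], [-2.96, 2.96]. Speed limits (rad/s): [2.39, 2.39, 3.14, 3.14, 3.14, 3.14, 3.14].

INTERFACE

Orientations are given as a rotation vector (axis times angle).
In Python, from cell import get_state, camera, sign_off gives the robot as it stands. The module is installed in compiled form; this text tells all that it offers.
- The arm moves only by the tool send_rows, never from a script. Its arguments are lists of equal length, an entry for each row: "offset": the shift along the world's x, y, z in cm, a list of three; "angular": the turn, a rotation vector about the world's x, y, z in degrees, a list of three. In form: {"offset": [[dx, dy, dz], ...], "angular": [[ax, ay, az], ...]}. A call has 1 to 10 rows; each row shifts and turns the commanded pose from where the row before left it; what a row does not reach is not made up. A row lasts 1/12 s, in which the tool goes at most 41.7 mm and 7.16 degrees, less where a joint would pass 70% of its speed; a pose out of reach is approached as far as the arm can. A call with a gripper value outside its range is refused whole. "jaw" is the gripper's target within -1 to 1 (fully open at 1, half-way at 0, shut at -1), set as the call begins (left out, the last holds). The fingers move at their own pace and stop on an object; "force" is the grip in N (left out, the last holds). Time passes only in rows, so rows that do not move let the fingers close. It gives the time, the measured TCP pose, the force and the opening at its end, in the units of the state.
- get_state(): the state, without advancing time (a new reading comes with each control period).
- camera(name): name is "scene" or "top" or "wrist"; returns a dict with "frame" (420x560x3 uint8, red, green, blue), "fx", "fy", "cx", "cy" (pixels), "view" (4x4, takes a point from world to camera coordinates). Camera axes: x right, y up, looking along -z (the intrinsics and any distortion apply to the point x, -y, -z); pixel columns grow to the right and rows downward; lengths in m; the calibration is good to about 2 mm. The wrist camera is an equidistant fisheye: a pixel r from the principal point sees the ray r / f radians off the axis. A picture is of the moment at which its call begins. There is no depth.
- sign_off(): hands the job in, once; it reports no verdict.
The state is a dict: "t": time; "qpos": joint angles; "joint_vel": joint speeds; "joint_torque": joint torques, N m; "tool_pos": TCP position; "ee_rot": TCP orientation; "force": force on the tool from outside, world axes, zero at the start; "moment": the same for the moment, N m; "width": opening from 0.0 (shut) to 1.0 (fully open).
Only numpy, scipy, OpenCV 4.12 (cv2) and the standard library are available. Lean on these libraries where they do the work, as an engineer would, in place of code of your own. Each camera call takes 0.05 s, during which the arm holds its last target.

TASK

Draw the plunger marked by the yellow tag out of the rack, tip it over and hold it up in front of the bench inspection camera, so that its foot (the sealing face that was down in the socket) looks straight into the lens: centred, square to it and about 9 cm away. Finish while still holding it there, steady in the gripper; do not touch the camera, and leave the other plungers in their sockets and everything else where it is.

Things in the scene. Friction and masses are not known exactly. Their poses are not given: they have to be found in the camera images.
- rack: fixed blue plastic block, 120 (x) x 230 (y) x 60 high; origin at the centre of its underside. Three round vertical sockets, 18 wide and 53 deep, in a row along its y, 75 apart, a plunger in each; a flat tag (36 x 36 x 5) lies fixed on its top beside each socket, 56 along +x of the rack: one tag yellow, two grey
- tag_yellow: the yellow tag, fixed on the rack's top; origin at the centre of its underside. It marks the plunger in the nearest socket, 56 mm away (the next one is 94 mm away)
- scope: fixed bench inspection camera: grey foot 120 x 110 x 14, two dark cheeks up to 98 high; it looks along its -x, towards the robot's side, and upwards; origin on the table under the working space, 95 in front of the foot's front edge, 123 in front of the lens centre. Its barrel and lens are 'lens'
- lens: barrel of the inspection camera (44 across, 90 long, with a white ring light 60 across at its front) fixed at 45 degrees; origin at the centre of the lens face, 119 above the table; its z axis is the viewing direction, out of the lens, 45 degrees upwards and to the front of the scope
- socket_a (a point): centre of the mouth of the socket at the rack's +y end, 60 above the table
- plunger_a_mid (a point): turned metal plunger at the rack's +y end, 120 long, about 100 g: steel shank 16 across over the lowest 50, collar 30 across from 50 to 56 that rests on the rack, then an aluminium barrel 22 across from 56 to 120 to grip it by. This point is on its axis half-way up (60 above the foot), so the middle of the barrel is 28 further up; z is its axis, from foot to barrel
- plunger_a_foot (a point): centre of the flat end face of the shank of the same plunger (a): its sealing face, at first 10 above the table inside the socket
- plunger_a: the same plunger (a); origin at its foot, z along its axis towards the barrel
- socket_b (a point): centre of the mouth of the socket in the rack's middle, 60 above the table
- plunger_b_mid (a point): turned metal plunger in the rack's middle, 120 long, about 100 g: steel shank 16 across over the lowest 50, collar 30 across from 50 to 56 that rests on the rack, then an aluminium barrel 22 across from 56 to 120 to grip it by. This point is on its axis half-way up (60 above the foot), so the middle of the barrel is 28 further up; z is its axis, from foot to barrel
- plunger_b_foot (a point): centre of the flat end face of the shank of the same plunger (b): its sealing face, at first 10 above the table inside the socket
- plunger_b: the same plunger (b); origin at its foot, z along its axis towards the barrel
- socket_c (a point): centre of the mouth of the socket at the rack's -y end, 60 above the table
- plunger_c_mid (a point): turned metal plunger at the rack's -y end, 120 long, about 100 g: steel shank 16 across over the lowest 50, collar 30 across from 50 to 56 that rests on the rack, then an aluminium barrel 22 across from 56 to 120 to grip it by. This point is on its axis half-way up (60 above the foot), so the middle of the barrel is 28 further up; z is its axis, from foot to barrel
- plunger_c_foot (a point): centre of the flat end face of the shank of the same plunger (c): its sealing face, at first 10 above the table inside the socket
- plunger_c: the same plunger (c); origin at its foot, z along its axis towards the barrel
- filler_cap: bystander: round aluminium filler cap, 90 across, 68 high, standing; origin at the centre of its underside
- fork_lever: bystander: flat aluminium fork lever, lying, about 180 x 44 x 12; origin at the centre of its underside
- red_bottle: bystander: small red bottle, 38 across, 110 high, blue cap; origin at the centre of its underside
- blue_box: bystander: blue box 80 x 120 x 60; origin at the centre of its underside
There are look-alikes about, which are no part of the job. Leave any purple look-alike of the plunger_a alone. Leave any purple look-alike of the plunger_c alone.

How it is judged:
By the outcome, as a careful person would: the job done as asked, in the order asked, and still so for the second after the job is handed in, while the arm keeps its last pose, push and grip.
It also fails if it takes over 34 s, if anything falls off the work surface, if the arm or the gripper's body presses on something with over 40 N, if the wrist force passes 120 N, or if a joint passes its speed limit or range.

## Working session

There is one attempt and no reset: what is moved stays moved. The work goes in short steps, Python scripts to look and compute and a tool call to move; the robot and the scene stay as the last step left them, time stands still between calls to the robot, and variables do not carry over. Pictures are saved under pics/ and viewed, and the job is handed in when it is done.

Besides the shell and the picture viewer there is one more tool, called after "Request:" in YAML: its name, and indented under it one key for each argument. send_rows: Moves the arm, as the interface text tells. Its arguments: {"type":"object","properties":{"offset":{"type":"array"},"angular":{"type":"array"},"jaw":{"type":"number"},"force":{"type":"number"}},"required":["offset","angular"]}

```bash
mkdir -p pics; python3 - <<'E'
from cell import *
import cv2,numpy as np,pickle
s=get_state();print({k:np.round(v,3) for k,v in s.items()})
for n in["scene","top","wrist"]:
    c=camera(n);pickle.dump(c,open(f"{n}0.pkl","wb"));cv2.imwrite(f"pics/{n}0.png",c["frame"][:,:,::-1]);print(n,c["fx"],c["fy"],c["cx"],c["cy"],[k for k in c]);print(np.round(c["view"],3))
E
```

```text
{'t': np.float64(0.0), 'qpos': array([-1.334,  0.478,  0.022,  1.556, -0.012,  1.109, -0.083]), 'joint_vel': array([-0.   , -0.   , -0.002,  0.001,  0.001, -0.001, -0.   ]), 'joint_torque': array([ 1.0000e-03, -5.9646e+01,  1.6090e+00, -2.8118e+01,  1.3000e-02,
        9.0000e-03, -0.0000e+00]), 'tool_pos': array([0.228, 0.635, 0.23 ]), 'ee_rot': array([-5.390e-01, -3.095e+00,  3.000e-03]), 'force': array([0.336, 0.055, 0.507]), 'moment': array([-0.048,  0.011,  0.046]), 'width': np.float64(0.998)}
scene 397.32399624070183 397.32399624070183 275.24899749816404 215.45777897990757 ['frame', 'fx', 'fy', 'cx', 'cy', 'view']
[[-0.902  0.432 -0.006  0.547]
 [-0.292 -0.599  0.745  0.084]
 [ 0.319  0.674  0.667 -1.264]
 [ 0.     0.     0.     1.   ]]
top 522.8637951989122 522.8637951989122 285.1526657949554 211.84805814088494 ['frame', 'fx', 'fy', 'cx', 'cy', 'view']
[[ 1.200e-02 -1.000e+00  0.000e+00 -2.800e-02]
 [ 9.890e-01  1.200e-02  1.460e-01 -5.840e-01]
 [-1.460e-01 -1.000e-03  9.890e-01 -1.419e+00]
 [ 0.000e+00  0.000e+00  0.000e+00  1.000e+00]]
wrist 325.19226210127806 325.19226210127806 279.67686720119247 209.31568956880167 ['frame', 'fx', 'fy', 'cx', 'cy', 'view']
[[ 0.337  0.941 -0.002 -0.674]
 [-0.899  0.321 -0.298  0.039]
 [-0.28   0.102  0.955 -0.381]
 [ 0.     0.     0.     1.   ]]
```

View pics/scene0.png

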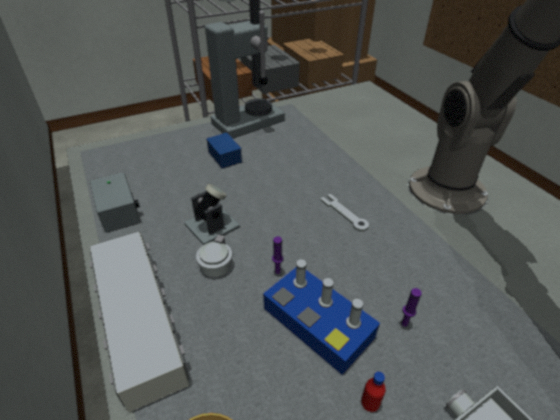

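View pics/top0.png

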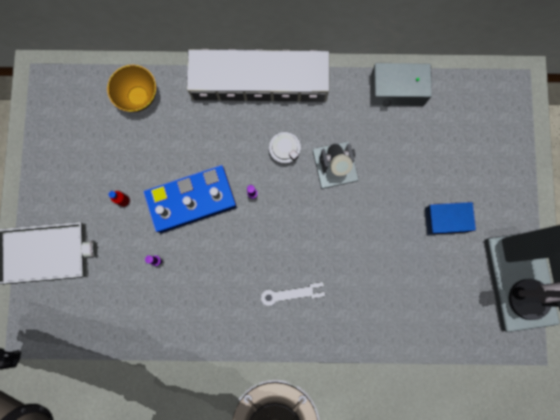

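View pics/wrist0.png

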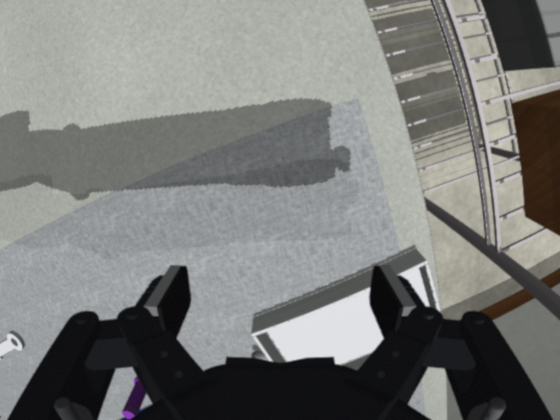

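```bash
python3 - <<'E'
import cv2,pickle
t=pickle.load(open("top0.pkl","rb"))["frame"][:,:,::-1];s=pickle.load(open("scene0.pkl","rb"))["frame"][:,:,::-1]
def z(im,u0,v0,w,h,f,n): cv2.imwrite(f"pics/{n}.png",cv2.resize(im[v0:v0+h,u0:u0+w],None,fx=f,fy=f,interpolation=cv2.INTER_CUBIC))
z(t,100,130,160,120,5,"t_rack");z(t,260,120,110,80,7,"t_scope")
z(s,250,225,160,120,5,"s_rack");z(s,170,170,100,75,8,"s_scope")
E
```

```text
(no output)
```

View pics/t_rack.png

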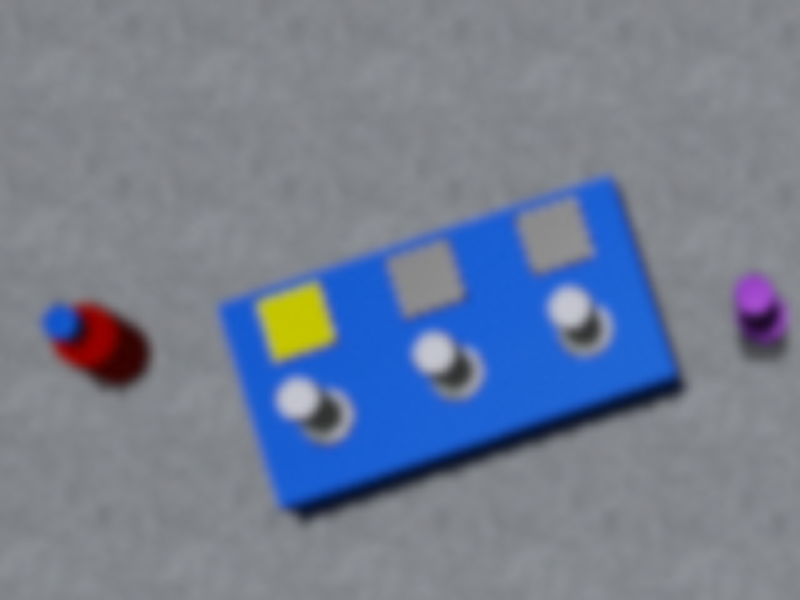

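View pics/t_scope.png

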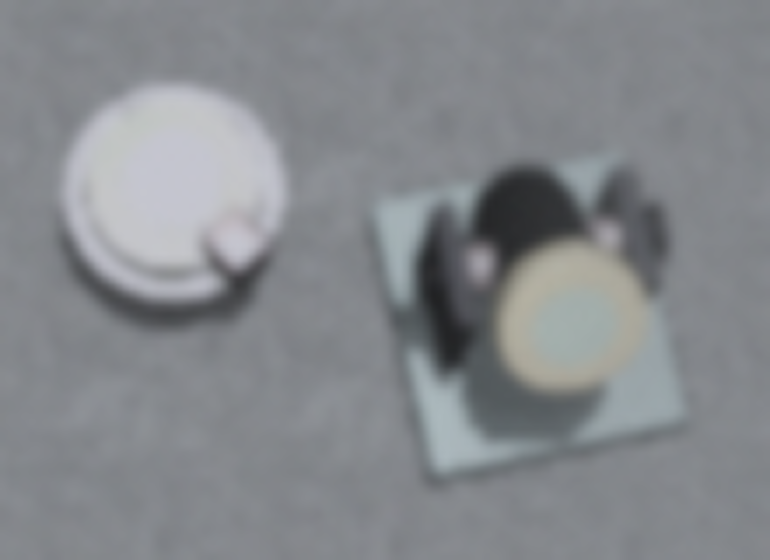

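View pics/s_rack.png

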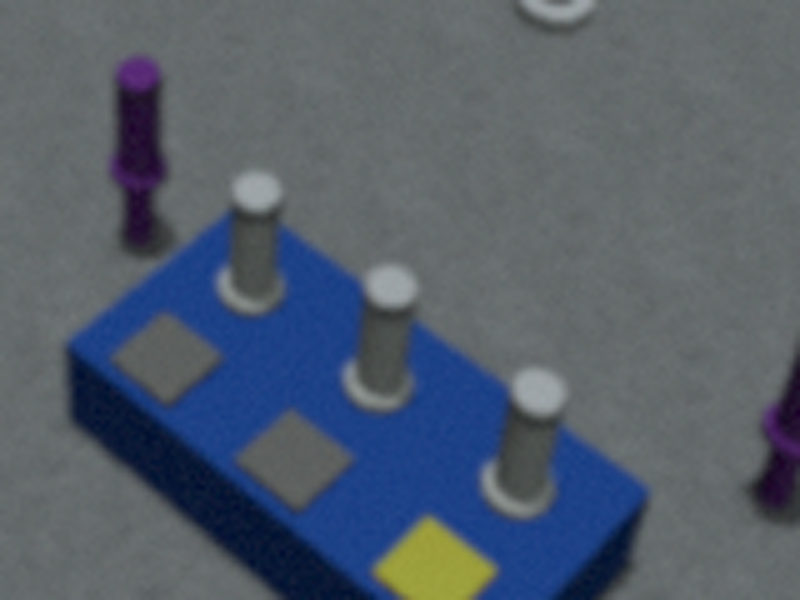

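View pics/s_scope.png

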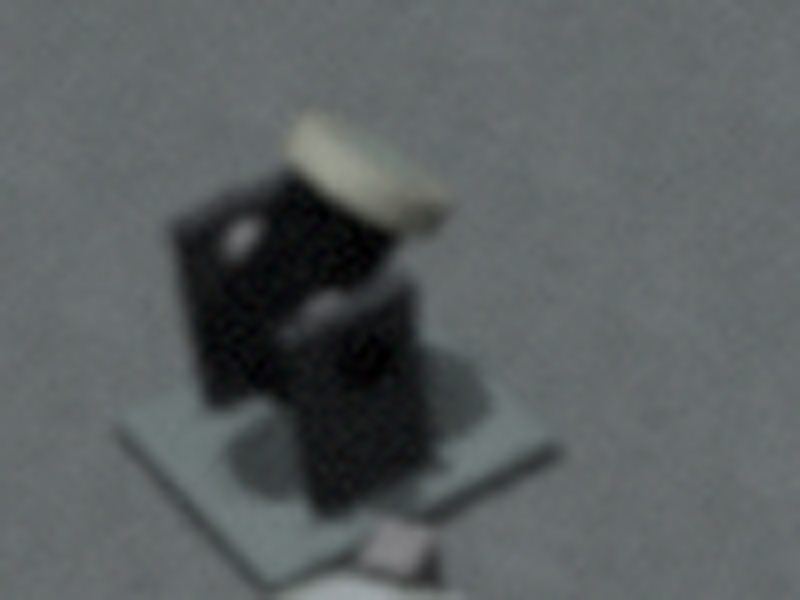

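```bash
cat > h.py <<'E'
import numpy as np,pickle,cv2
def load(n): return pickle.load(open(n+".pkl","rb"))
def ray(c,uv):
    V=c["view"];R=V[:3,:3];o=-R.T@V[:3,3]
    d=np.array([(uv[0]-c["cx"])/c["fx"],-(uv[1]-c["cy"])/c["fy"],-1.]);d=R.T@d
    return o,d/np.linalg.norm(d)
def onz(c,uv,z):
    o,d=ray(c,uv);return o+d*(z-o[2])/d[2]
def tri(rs):
    A=0;b=0
    for o,d in rs:
        P=np.eye(3)-np.outer(d,d);A=A+P;b=b+P@o
    x=np.linalg.solve(A,b);return x,[np.linalg.norm((np.eye(3)-np.outer(d,d))@(x-o)) for o,d in rs]
def proj(c,p):
    q=c["view"]@np.append(p,1);return np.array([c["cx"]+c["fx"]*q[0]/-q[2],c["cy"]-c["fy"]*q[1]/-q[2]])
def px(x,y,u0,v0,f): return ((x+.5)/f-.5+u0,(y+.5)/f-.5+v0)
E
python3 - <<'E'
from h import *
np.set_printoptions(precision=4,suppress=True)
T=load("top0");S=load("scene0")
tr=lambda x,y:px(x,y,100,130,5); ts=lambda x,y:px(x,y,260,120,7)
sr=lambda x,y:px(x,y,250,225,5); ss=lambda x,y:px(x,y,170,170,8)
for n,a,b,z in[("a",(298,397),(538,392),.13),("b",(435,353),(390,286),.13),("c",(570,308),(257,191),.13),("tag",(296,321),(435,570),.065),
 ("rc1",(285,505),(648,492),.06),("rc2",(612,178),(70,347),.06)]:
    print(n,*tri([ray(T,tr(*a)),ray(S,sr(*b))]),onz(T,tr(*a),z),onz(S,sr(*b),z))
for n,a,b,z in[("FL",(437,475),(562,452),.014),("FR",(687,422),(562,452),.014),("BL",(375,212),(268,585),.014),("BR",(630,157),(118,430),.014),("lens",(573,328),(385,160),.119)]:
    print(n,*tri([ray(T,ts(*a)),ray(S,ss(*b))]),onz(T,ts(*a),z),onz(S,ss(*b),z))
E
```

```text
a [0.5748 0.3103 0.13  ] [np.float64(0.00031274125010518846), np.float64(0.00031274125010504736)] [0.575  0.3101 0.13  ] [0.5745 0.3105 0.13  ]
b [0.5993 0.2391 0.1295] [np.float64(8.549020032303573e-05), np.float64(8.5490200323075e-05)] [0.5993 0.239  0.13  ] [0.5995 0.2395 0.13  ]
c [0.6242 0.1688 0.1293] [np.float64(0.00022255662786147475), np.float64(0.00022255662786150506)] [0.6243 0.1686 0.13  ] [0.6243 0.1695 0.13  ]
tag [0.627  0.3291 0.0656] [np.float64(0.0002706680068469697), np.float64(0.00027066800684695085)] [0.6273 0.3291 0.065 ] [0.6265 0.329  0.065 ]
rc1 [0.5248 0.3328 0.0582] [np.float64(0.001186558710838776), np.float64(0.0011865587108388198)] [0.5254 0.3316 0.06  ] [0.5248 0.3344 0.06  ]
rc2 [0.7115 0.1582 0.0567] [np.float64(0.0009374114489005775), np.float64(0.0009374114489004422)] [0.7115 0.1573 0.06  ] [0.7117 0.1611 0.06  ]
FL [ 0.6604 -0.1255  0.0049] [np.float64(0.002132900644908325), np.float64(0.002132900644908248)] [ 0.6605 -0.1259  0.014 ] [ 0.6618 -0.1148  0.014 ]
FR [ 0.6658 -0.2177 -0.0585] [np.float64(0.0383528384311133), np.float64(0.0383528384311132)] [ 0.6839 -0.2286  0.014 ] [ 0.6618 -0.1148  0.014 ]
BL [ 0.7735 -0.1008  0.0097] [np.float64(0.0012642045069223143), np.float64(0.0012642045069221842)] [ 0.7712 -0.1001  0.014 ] [ 0.7754 -0.0974  0.014 ]
BR [ 0.7984 -0.207   0.0033] [np.float64(0.0006039112316616046), np.float64(0.000603911231661717)] [ 0.7959 -0.2059  0.014 ] [ 0.7996 -0.1946  0.014 ]
lens [ 0.6975 -0.1704  0.1178] [np.float64(0.0007031031862637762), np.float64(0.0007031031862638287)] [ 0.6979 -0.1706  0.119 ] [ 0.6973 -0.1684  0.119 ]
```

```bash
python3 - <<'E'
from h import *
from cell import get_state
from scipy.spatial.transform import Rotation as Ro
np.set_printoptions(precision=4,suppress=True)
s=get_state();R=Ro.from_rotvec(s["ee_rot"]).as_matrix();print(R,s["tool_pos"])
y=R[:,1];yaw=np.degrees(np.arctan2(y[1],y[0]));print("jaw yaw",yaw)
# scope foot segmentation
T=load("top0");f=T["frame"].astype(int)[120:200,300:370]
m=((f[:,:,1]-f[:,:,0])>8)&(f[:,:,1]>110)
print(m.sum());cv2.imwrite("pics/m.png",cv2.resize((m*255).astype(np.uint8),None,fx=7,fy=7,interpolation=0))
# white-box project check
def foot(yaw,ox,oy):
    c,s_=np.cos(yaw),np.sin(yaw);o=np.array([ox,oy])
    return [proj(T,[*(o+[c*a-s_*b,s_*a+c*b]),.014]) for a,b in[(.095,.055),(.095,-.055),(.215,-.055),(.215,.055)]]
L=np.array([.6976,-.1703])
im=cv2.resize(T["frame"][120:200,260:370,::-1],None,fx=7,fy=7,interpolation=cv2.INTER_CUBIC)
ya=np.radians(12.5);o=L-.123*np.array([np.cos(ya),np.sin(ya)]);print(o)
p=np.array([((u-260+.5)*7-.5,(v-120+.5)*7-.5) for u,v in foot(ya,*o)])
cv2.polylines(im,[p.astype(np.int32)],True,(0,0,255),1);cv2.imwrite("pics/foot.png",im)
E
```

```text
[[-0.9412  0.3379 -0.0004]
 [ 0.3379  0.9412 -0.0013]
 [-0.0001 -0.0014 -1.    ]] [0.228  0.6349 0.2306]
jaw yaw 70.24960442320175
474
[ 0.5775 -0.1969]
```

View pics/foot.png

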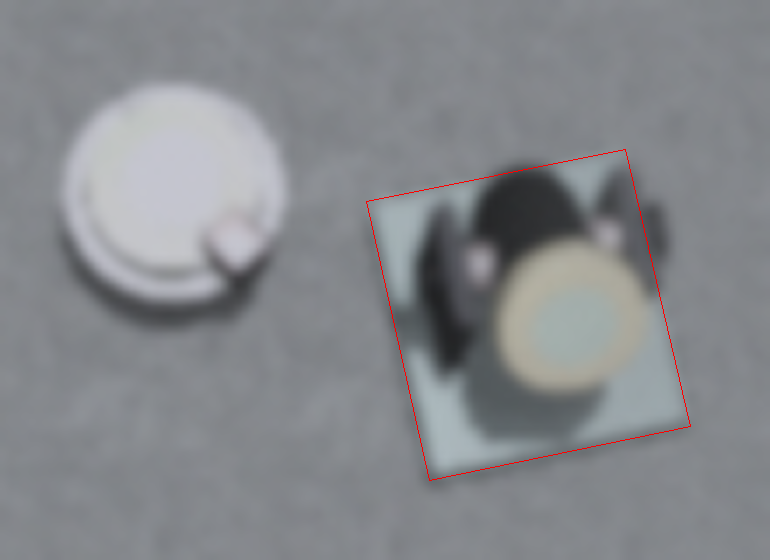

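Request:
send_rows:
  offset:
    - [2.2,-2,0]
    - [2.2,-2,0]
    - [2.2,-2,0]
    - [2.2,-2,0]
    - [2.2,-2,0]
    - [2.2,-2,0]
    - [2.2,-2,0]
    - [2.2,-2,0]
  angular:
    - [0,0,-3.2]
    - [0,0,-3.2]
    - [0,0,-3.2]
    - [0,0,-3.2]
    - [0,0,-3.2]
    - [0,0,-3.2]
    - [0,0,-3.2]
    - [0,0,-3.2]
  jaw: 1

```text
t: 0.82
tool_pos: [0.405, 0.474, 0.2311]
ee_rot: [-1.215, -2.897, 0.001]
force: [1.0, -0.2, 0.1]
width: 1.0
```

Request:
send_rows:
  offset:
    - [2.2,-2,0]
    - [2.2,-2,0]
    - [2.2,-2,0]
    - [2.2,-2,0]
    - [2.2,-2,0]
    - [2.2,-2,0]
    - [2.2,-2,0]
    - [1.7,-2.5,0]
    - [0,0,0]
    - [0,0,0]
  angular:
    - [0,0,-3.2]
    - [0,0,-3.2]
    - [0,0,-3.2]
    - [0,0,-3.2]
    - [0,0,-3.2]
    - [0,0,-3.2]
    - [0,0,-3.2]
    - [0,0,-3.2]
    - [0,0,0]
    - [0,0,0]

```text
t: 1.65
tool_pos: [0.5764, 0.3076, 0.2311]
ee_rot: [1.829, 2.554, -0.001]
force: [-0.7, 0.4, 0.7]
width: 1.004
```

```bash
cat > look.py <<'E'
import sys
from h import *
from cell import get_state,camera
from scipy.spatial.transform import Rotation as Ro
np.set_printoptions(precision=4,suppress=True)
tag=sys.argv[1]
s=get_state();R=Ro.from_rotvec(s["ee_rot"]).as_matrix()
print("t",s["t"],"tcp",s["tool_pos"],"F",s["force"],"w",s["width"]);print("q",s["qpos"]);print("z",R[:,2],"y",R[:,1])
for n in sys.argv[2:]:
    c=camera(n);pickle.dump(c,open(f"{n}{tag}.pkl","wb"));cv2.imwrite(f"pics/{n}{tag}.png",c["frame"][:,:,::-1])
E
python3 look.py 1 wrist
```

```text
t 1.65 tcp [0.5764 0.3076 0.2311] F [-0.7178  0.3661  0.6845] w 1.0038604923704126
q [-0.825   0.4547  0.3323  1.6283 -0.1613  1.0863 -0.1208]
z [ 0.0002 -0.0013 -1.    ] y [ 0.9467  0.3221 -0.0002]
```

View pics/wrist1.png

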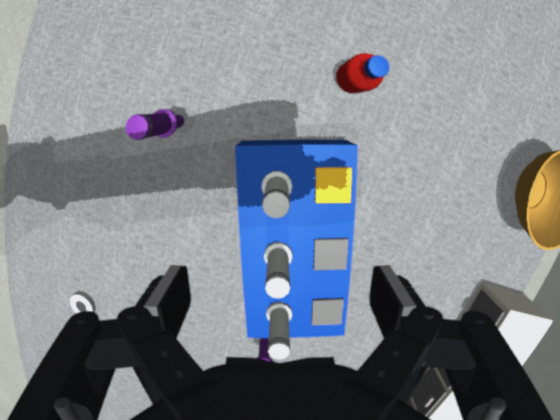

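```bash
cat >> h.py <<'E'
def fray(c,uv):
    V=c["view"];R=V[:3,:3];o=-R.T@V[:3,3]
    a=np.array([(uv[0]-c["cx"])/c["fx"],(uv[1]-c["cy"])/c["fy"]]);r=np.linalg.norm(a)
    d=np.array([a[0]/r*np.sin(r),-a[1]/r*np.sin(r),-np.cos(r)]);return o,R.T@d
def fproj(c,p):
    q=c["view"]@np.append(p,1);v=np.array([q[0],-q[1]]);n=np.linalg.norm(v);th=np.arctan2(n,-q[2])
    return np.array([c["cx"],c["cy"]])+c["fx"]*th*v/n
E
python3 - <<'E'
from h import *
np.set_printoptions(precision=4,suppress=True)
W=load("wrist1");T=load("top0");S=load("scene0")
o,d=fray(W,(276,204));print(o,o+d*(.13-o[2])/d[2])
print(tri([(o,d),ray(T,px(298,397,100,130,5)),ray(S,px(538,392,250,225,5))]))
for p in [(.5748,.3103,.13),(.627,.3291,.065),(.6243,.1688,.13)]: print(fproj(W,np.array(p)))
E
```

```text
[0.5515 0.3803 0.3746] [0.5718 0.3106 0.13  ]
(array([0.5737, 0.3102, 0.1291]), [np.float64(0.001773324083401226), np.float64(0.001454608634382811), np.float64(0.00040084124799917266)])
[279.4381 205.5512]
[335.8073 185.695 ]
[280.6433 351.2077]
```

Request:
send_rows:
  offset:
    - [0,0,-2]
    - [0,0,-2]
    - [0,0,-2]
    - [0,0,-2]
    - [0,0,0]
    - [0,0,0]
  angular:
    - [0,0,0]
    - [0,0,0]
    - [0,0,0]
    - [0,0,0]
    - [0,0,0]
    - [0,0,0]

```text
t: 2.2
tool_pos: [0.5736, 0.3114, 0.1505]
ee_rot: [-1.819, -2.559, 0.003]
force: [0.1, -0.4, 1.1]
width: 1.001
```

```bash
python3 look.py 2 wrist
```

```text
t 2.2 tcp [0.5736 0.3114 0.1505] F [ 0.1293 -0.3923  1.0671] w 1.0008767557736484
q [-0.8105  0.5356  0.3049  1.6996 -0.1919  0.9383 -0.0966]
z [-0.0024 -0.0008 -1.    ] y [ 0.9445  0.3286 -0.0025]
```

View pics/wrist2.png

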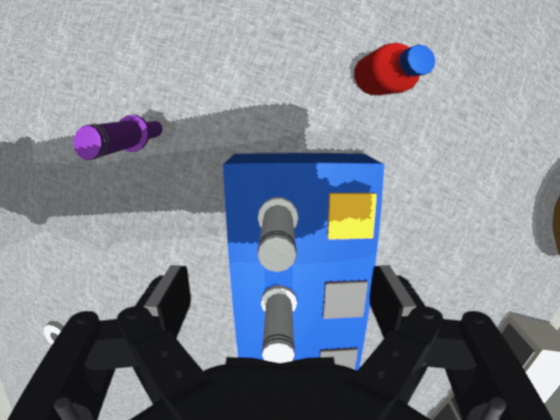

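```bash
python3 - <<'E'
from h import *
np.set_printoptions(precision=4,suppress=True)
W=load("wrist1");X=load("wrist2")
print(tri([fray(W,(276,204)),fray(X,(277,253))]))
o,d=fray(X,(277,253));print(o+d*(.13-o[2])/d[2])
E
```

```text
(array([0.5719, 0.3104, 0.1293]), [np.float64(6.964492083241691e-06), np.float64(6.964492083065472e-06)])
[0.5718 0.3107 0.13  ]
```

Request:
send_rows:
  offset:
    - [0,0,-1.2]
    - [0,0,-1.2]
    - [0,0,-1.2]
    - [0,0,-1.2]
    - [0,0,-1.2]
    - [0,0,-1.2]
    - [0,0,0]
    - [0,0,0]
    - [0,0,0]
  angular:
    - [0,0,0]
    - [0,0,0]
    - [0,0,0]
    - [0,0,0]
    - [0,0,0]
    - [0,0,0]
    - [0,0,0]
    - [0,0,0]
    - [0,0,0]

```text
t: 3.0
tool_pos: [0.5755, 0.3103, 0.0795]
ee_rot: [1.823, 2.558, 0.0]
force: [0.1, 0.0, 0.6]
width: 1.0
```

```bash
python3 look.py 3 wrist
```

```text
t 3.0 tcp [0.5755 0.3103 0.0795] F [0.1101 0.0417 0.564 ] w 1.0001904688194831
q [-0.7878  0.622   0.2784  1.741  -0.2229  0.8092 -0.0723]
z [ 0.0004  0.0001 -1.    ] y [0.9453 0.3261 0.0004]
```

View pics/wrist3.png

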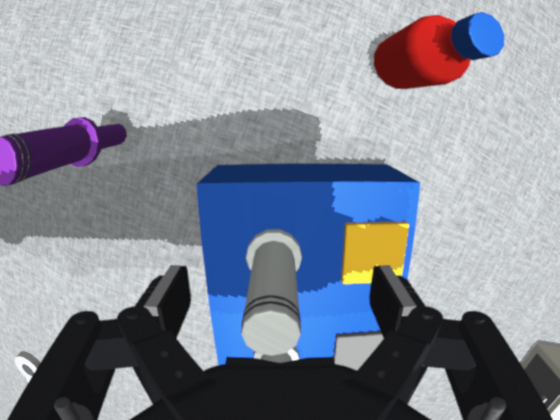

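Request:
send_rows:
  offset:
    - [-0.2,-0.05,-0.1]
    - [0,0,0]
    - [0,0,0]
  angular:
    - [0,0,0]
    - [0,0,0]
    - [0,0,0]

```text
t: 3.3
tool_pos: [0.5732, 0.3099, 0.0787]
ee_rot: [1.823, 2.558, 0.001]
force: [-0.8, 0.4, -0.3]
width: 1.001
```

Request:
send_rows:
  offset:
    - [0,0,0]
    - [0,0,0]
    - [0,0,0]
    - [0,0,0]
    - [0,0,0]
    - [0,0,0]
    - [0,0,0]
    - [0,0,0]
    - [0,0,0]
  angular:
    - [0,0,0]
    - [0,0,0]
    - [0,0,0]
    - [0,0,0]
    - [0,0,0]
    - [0,0,0]
    - [0,0,0]
    - [0,0,0]
    - [0,0,0]
  jaw: -1
  force: 30

```text
t: 4.05
tool_pos: [0.5732, 0.3098, 0.0784]
ee_rot: [1.823, 2.558, 0.0]
force: [-0.9, 0.2, 0.9]
width: 0.251
```

```bash
python3 look.py 4 wrist
```

```text
t 4.05 tcp [0.5732 0.3098 0.0784] F [-0.8504  0.2272  0.8524] w 0.25072712126845015
q [-0.7892  0.6204  0.2778  1.7471 -0.2231  0.8049 -0.0729]
z [ 0.  0. -1.] y [0.9453 0.3262 0.0001]
```

View pics/wrist4.png

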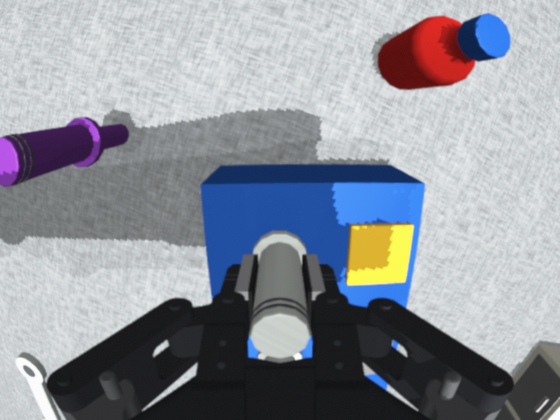

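Request:
send_rows:
  offset:
    - [0,0,0]
    - [0,0,0.3]
    - [0,0,0.8]
    - [0,0,1.2]
    - [0,0,1.5]
    - [0,0,1.5]
    - [0,0,1.5]
    - [0,0,1.2]
    - [0,0,0]
    - [0,0,0]
  angular:
    - [0,0,0]
    - [0,0,0]
    - [0,0,0]
    - [0,0,0]
    - [0,0,0]
    - [0,0,0]
    - [0,0,0]
    - [0,0,0]
    - [0,0,0]
    - [0,0,0]
  force: 60

```text
t: 4.93
tool_pos: [0.5736, 0.3101, 0.1594]
ee_rot: [1.823, 2.558, 0.003]
force: [-0.1, -0.3, -1.6]
width: 0.24
```

Request:
send_rows:
  offset:
    - [0,0,1.2]
    - [0,0,1.5]
    - [0,0,1.5]
    - [0,0,1.5]
    - [0,0,1.5]
    - [0,0,1.2]
    - [0,0,0]
    - [0,0,0]
  angular:
    - [0,0,0]
    - [0,0,0]
    - [0,0,0]
    - [0,0,0]
    - [0,0,0]
    - [0,0,0]
    - [0,0,0]
    - [0,0,0]

```text
t: 5.6
tool_pos: [0.5732, 0.3098, 0.2425]
ee_rot: [1.823, 2.558, 0.001]
force: [0.2, -0.2, -1.5]
width: 0.247
```

```bash
python3 look.py 5 wrist scene
```

```text
t 5.6 tcp [0.5732 0.3098 0.2425] F [ 0.1642 -0.2225 -1.4828] w 0.24689766256200868
q [-0.8323  0.4411  0.3343  1.6213 -0.1575  1.1052 -0.1246]
z [ 0.0004  0.0004 -1.    ] y [0.9453 0.3263 0.0005]
```

View pics/scene5.png

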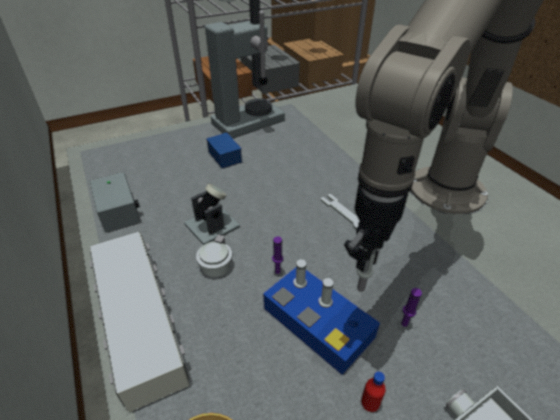

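View pics/wrist5.png

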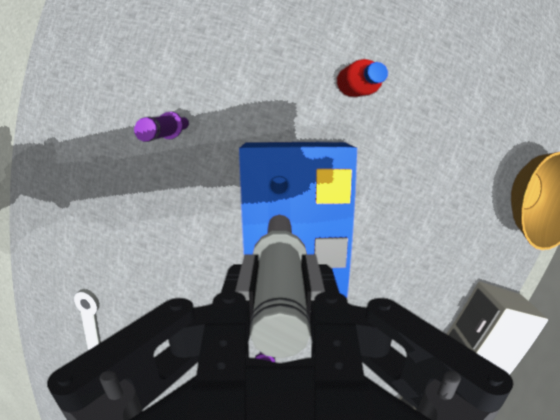

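Request:
send_rows:
  offset:
    - [-0.1,-1.5,0.1]
    - [-0.1,-2.5,0.1]
    - [-0.1,-2.5,0.1]
    - [-0.1,-2.5,0.1]
    - [-0.1,-2.5,0.1]
    - [-0.1,-2.5,0.1]
    - [-0.1,-2.5,0.1]
    - [-0.1,-2.5,0.1]
    - [-0.1,-2.5,0.1]
    - [-0.1,-2.5,0.1]
  angular:
    - [0,0,-2.5]
    - [0,0,-4.5]
    - [0,0,-4.5]
    - [0,0,-4.5]
    - [0,0,-4.5]
    - [0,0,-4.5]
    - [0,0,-4.5]
    - [0,0,-4.5]
    - [0,0,-4.5]
    - [0,0,-4.5]

```text
t: 6.53
tool_pos: [0.562, 0.0672, 0.2517]
ee_rot: [-2.64, -1.702, 0.002]
force: [-0.1, 0.2, -1.2]
width: 0.242
```

Request:
send_rows:
  offset:
    - [0,-2.5,0.1]
    - [0,-2.5,0.1]
    - [0,-2.5,0.1]
    - [0,-2.5,0.1]
    - [0,-2.5,0.1]
    - [0,-2.5,0.1]
    - [0,-2.5,0.1]
    - [0,-2.5,0]
    - [0,-2.5,0]
    - [0,-2.5,0]
  angular:
    - [0,0,-4.5]
    - [0,0,-4.5]
    - [0,0,-4.5]
    - [0,0,-4.5]
    - [0,0,-4.5]
    - [0,0,-4.5]
    - [0,0,-4.5]
    - [0,0,-4.5]
    - [0,0,-4.5]
    - [0,0,-4.5]

```text
t: 7.37
tool_pos: [0.5617, -0.1822, 0.2587]
ee_rot: [-3.09, -0.563, 0.002]
force: [0.5, 0.7, -1.2]
width: 0.244
```

Request:
send_rows:
  offset:
    - [0,-1.6,0]
    - [0,-0.5,0]
    - [0,0,0]
    - [0,0,0]
  angular:
    - [0,0,-4.5]
    - [0,0,-3.9]
    - [0,0,0]
    - [0,0,0]

```text
t: 7.7
tool_pos: [0.5621, -0.2017, 0.2587]
ee_rot: [-3.122, -0.345, 0.002]
force: [-0.1, -0.4, -1.1]
width: 0.237
```

```bash
python3 look.py 6 wrist
```

```text
t 7.7 tcp [ 0.5621 -0.2017  0.2587] F [-0.1185 -0.3829 -1.0569] w 0.23653697068756568
q [-0.3816  0.4181  0.8375  1.7566 -0.3412  1.121  -0.7862]
z [-0.0014  0.0002 -1.    ] y [ 0.2182 -0.9759 -0.0005]
```

View pics/wrist6.png

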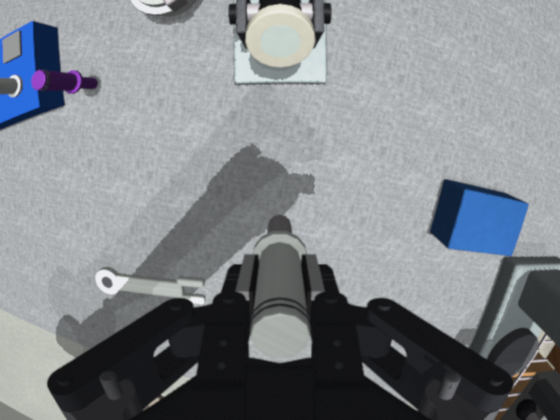

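Request:
send_rows:
  offset:
    - [0,0,0]
    - [0,0,0]
    - [0,0,0]
    - [0,0,0]
    - [0,0,0]
    - [0,0,0]
    - [0,0,0]
    - [0,0,0]
    - [0,0,0]
    - [0,0,0]
  angular:
    - [0.54,-2.44,0]
    - [1.08,-4.88,0]
    - [1.08,-4.88,0]
    - [1.08,-4.88,0]
    - [1.08,-4.88,0]
    - [1.08,-4.88,0]
    - [1.08,-4.88,0]
    - [1.08,-4.88,0]
    - [1.08,-4.88,0]
    - [0.54,-2.44,0]

```text
t: 8.58
tool_pos: [0.562, -0.1994, 0.2588]
ee_rot: [-2.825, -0.317, -1.128]
force: [-0.3, 0.3, -0.6]
width: 0.242
```

Request:
send_rows:
  offset:
    - [0,0,0]
    - [0,0,0]
    - [0,0,0]
    - [0,0,0]
  angular:
    - [0,0,0]
    - [0,0,0]
    - [0,0,0]
    - [0,0,0]

```text
t: 8.92
tool_pos: [0.5642, -0.1995, 0.2597]
ee_rot: [-2.827, -0.32, -1.124]
force: [0.1, -0.8, -0.6]
width: 0.242
```

```bash
python3 look.py 7 wrist scene top; python3 - <<'E'
from h import *
print(fproj(load("wrist6"),np.array([.6976,-.1703,.119])),fproj(load("wrist7"),np.array([.6976,-.1703,.119])))
E
```

```text
t 8.9167 tcp [ 0.5642 -0.1995  0.2597] F [ 0.1324 -0.8288 -0.6411] w 0.2418398849378959
q [-0.0468  0.1513  0.5846  2.2136 -1.3033  0.5824  0.2299]
z [ 0.6692  0.153  -0.7271] y [ 0.2231 -0.9748  0.0002]
[278.97459442  38.89805008] [281.39376228 180.23748776]
```

View pics/wrist7.png

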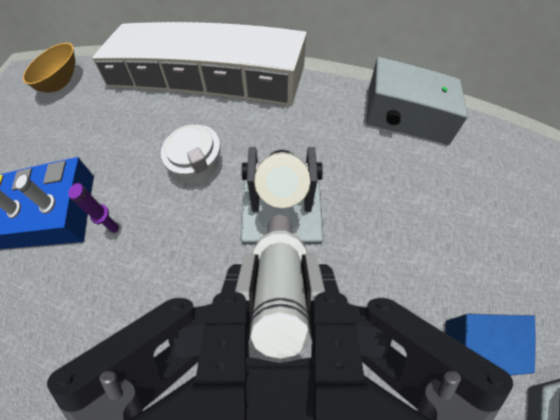

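View pics/scene7.png

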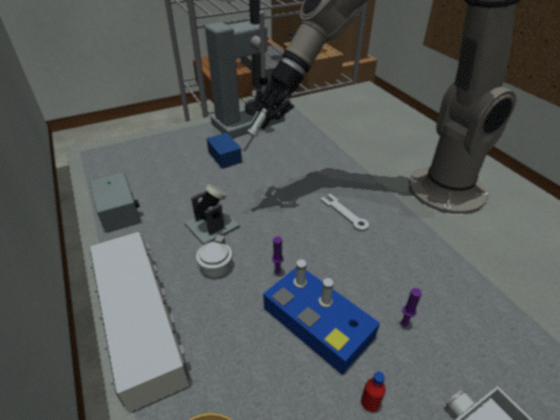

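View pics/top7.png

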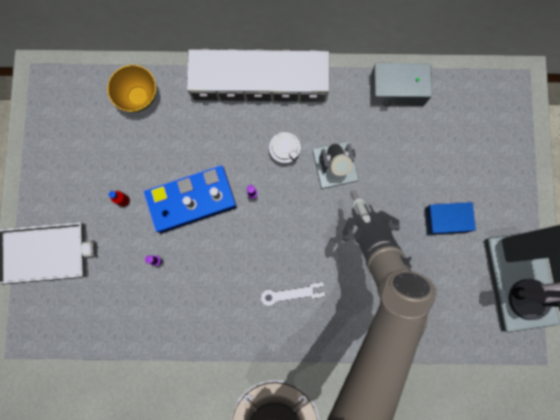

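Request:
send_rows:
  offset:
    - [0.4,0.1,-0.4]
    - [0.4,0.1,-0.4]
    - [0.4,0.1,-0.4]
    - [0.4,0.1,-0.4]
    - [0,0,0]
    - [0,0,0]
    - [0,0,0]
    - [0,0,0]
  angular:
    - [0,0,0]
    - [0,0,0]
    - [0,0,0]
    - [0,0,0]
    - [0,0,0]
    - [0,0,0]
    - [0,0,0]
    - [0,0,0]

```text
t: 9.73
tool_pos: [0.5792, -0.1965, 0.2432]
ee_rot: [-2.828, -0.315, -1.124]
force: [0.4, -0.6, -0.6]
width: 0.243
```

```bash
cat > err.py <<'E'
from h import *
from cell import get_state
from scipy.spatial.transform import Rotation as Ro
np.set_printoptions(precision=4,suppress=True)
s=get_state();R=Ro.from_rotvec(s["ee_rot"]).as_matrix();z=R[:,2]
L=np.array([.6976,-.1703,.119]);ya=np.radians(12.5);zt=np.array([np.cos(ya),np.sin(ya),-1])/2**.5
zt=np.array([np.cos(ya)/2**.5,np.sin(ya)/2**.5,-.5**.5])
print("q",s["qpos"],"v",s["joint_vel"]);print("tcp",s["tool_pos"],"z",z,"zt",zt)
print("tcp move cm",(L-zt*(.09+.0684)-s["tool_pos"])*100)
c=np.cross(z,zt);print("turn deg",np.degrees(c),"foot",s["tool_pos"]+.0684*z)
E
python3 err.py
```

```text
q [ 0.1167  0.191   0.383   2.1991 -1.3614  0.5379  0.2733] v [-0.005  -0.0043 -0.0008  0.0024  0.0011 -0.0008 -0.0004]
tcp [ 0.5792 -0.1965  0.2432] z [ 0.6696  0.1517 -0.7271] zt [ 0.6903  0.153  -0.7071]
tcp move cm [ 0.9004  0.1957 -1.2224]
turn deg [ 0.2312 -1.6302 -0.1271] foot [ 0.625  -0.1861  0.1935]
```

Request:
send_rows:
  offset:
    - [0,0,0]
    - [0,0,0]
    - [0,0,0]
    - [0,0,0]
    - [0,0,0]
    - [0,0,0]
  angular:
    - [-3.4,-0.8,3.6]
    - [-3.4,-0.8,3.6]
    - [-3.4,-0.8,3.6]
    - [-3.4,-0.8,3.6]
    - [0,0,0]
    - [0,0,0]

```text
t: 10.23
tool_pos: [0.5793, -0.1961, 0.2433]
ee_rot: [2.757, 0.806, 1.144]
force: [0.2, -0.7, -1.9]
width: 0.243
```

```bash
python3 err.py
```

```text
q [ 0.1688  0.1873  0.3205  2.1996 -1.3619  0.52    0.6219] v [-0.0006  0.0014 -0.0009 -0.0005  0.0001 -0.0014 -0.0142]
tcp [ 0.5793 -0.1961  0.2433] z [ 0.6724  0.1484 -0.7252] zt [ 0.6903  0.153  -0.7071]
tcp move cm [ 0.8909  0.1532 -1.2256]
turn deg [ 0.3468 -1.4447  0.0259] foot [ 0.6253 -0.1859  0.1937]
```

Request:
send_rows:
  offset:
    - [0.3,0.05,-0.4]
    - [0.3,0.05,-0.4]
    - [0.3,0.05,-0.4]
    - [0,0,0]
    - [0,0,0]
    - [0,0,0]
  angular:
    - [0.1,-0.5,0]
    - [0.1,-0.5,0]
    - [0.1,-0.5,0]
    - [0,0,0]
    - [0,0,0]
    - [0,0,0]

```text
t: 10.73
tool_pos: [0.5847, -0.1967, 0.2328]
ee_rot: [2.748, 0.803, 1.162]
force: [-0.7, -1.0, -0.7]
width: 0.241
```

```bash
python3 err.py; python3 look.py 8 wrist scene top
```

```text
q [ 0.585   0.2195 -0.1469  2.1811 -1.3603  0.4251  0.6485] v [-0.0459 -0.006   0.0251  0.0009  0.0008 -0.0019  0.0048]
tcp [ 0.5847 -0.1967  0.2328] z [ 0.6822  0.1491 -0.7158] zt [ 0.6903  0.153  -0.7071]
tcp move cm [ 0.3512  0.2203 -0.1822]
turn deg [ 0.236  -0.6756  0.0841] foot [ 0.6314 -0.1865  0.1839]
t 10.7333 tcp [ 0.5847 -0.1967  0.2328] F [-0.7275 -1.0079 -0.7228] w 0.2414709915593395
q [ 0.585   0.2195 -0.1469  2.1811 -1.3603  0.4251  0.6485]
z [ 0.6822  0.1491 -0.7158] y [ 0.4424 -0.8637  0.2417]
```

View pics/wrist8.png

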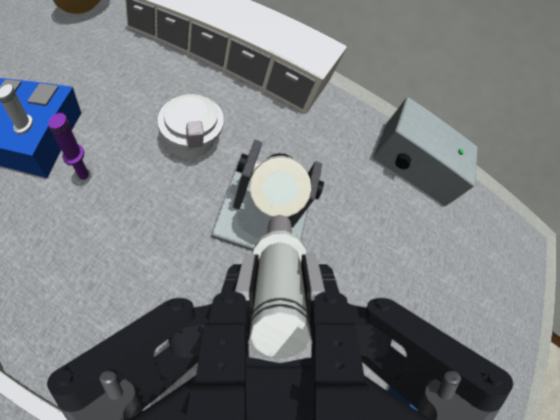

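Request:
send_rows:
  offset:
    - [0.2,0.1,-0.1]
    - [0.15,0.1,-0.1]
    - [0,0,0]
    - [0,0,0]
    - [0,0,0]
    - [0,0,0]
  angular:
    - [0.1,-0.4,0]
    - [0.1,-0.3,0]
    - [0,0,0]
    - [0,0,0]
    - [0,0,0]
    - [0,0,0]

```text
t: 11.38
tool_pos: [0.5886, -0.1934, 0.2309]
ee_rot: [2.739, 0.805, 1.181]
force: [-0.1, 0.3, -0.7]
width: 0.236
```

```bash
python3 err.py; python3 look.py 9 wrist scene top;python3 - <<'E'
from h import *
z=lambda im,u0,v0,w,h,f,n: cv2.imwrite(f"pics/{n}.png",cv2.resize(im[v0:v0+h,u0:u0+w,::-1],None,fx=f,fy=f,interpolation=cv2.INTER_CUBIC))
z(load("top9")["frame"],310,130,100,75,8,"t9z");z(load("scene9")["frame"],180,90,120,150,4,"s9z");z(load("wrist9")["frame"],205,140,150,150,4,"w9z")
E
```

```text
q [ 0.7576  0.2425 -0.3478  2.1744 -1.3608  0.3789  0.6651] v [ 0.0059 -0.0005 -0.0112 -0.     -0.0009 -0.0021  0.0006]
tcp [ 0.5886 -0.1934  0.2309] z [ 0.6907  0.1531 -0.7068] zt [ 0.6903  0.153  -0.7071]
tcp move cm [-0.04   -0.1143  0.0106]
turn deg [-0.0053  0.028   0.0009] foot [ 0.6359 -0.1829  0.1826]
t 11.3833 tcp [ 0.5886 -0.1934  0.2309] F [-0.1349  0.3085 -0.7466] w 0.23604080747998432
q [ 0.7576  0.2425 -0.3478  2.1744 -1.3608  0.3789  0.6651]
z [ 0.6907  0.1531 -0.7068] y [ 0.4419 -0.863   0.2449]
```

View pics/t9z.png

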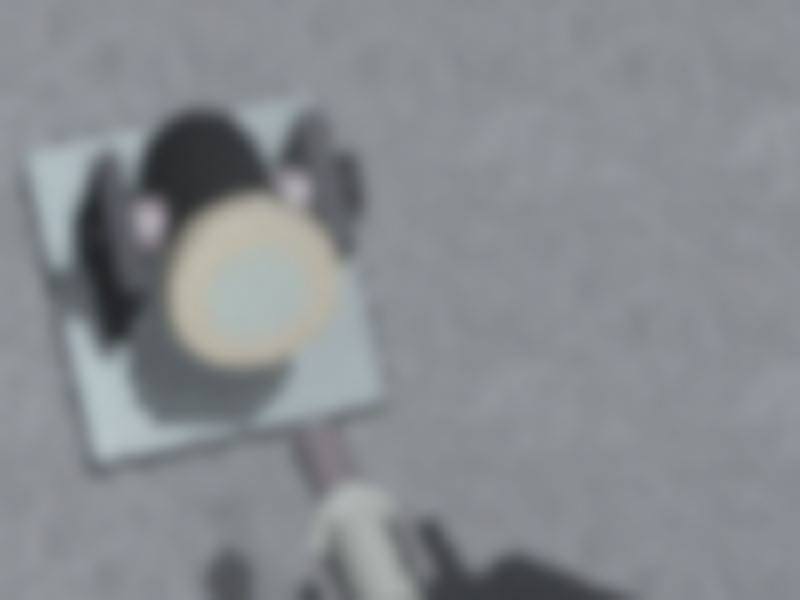

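View pics/s9z.png

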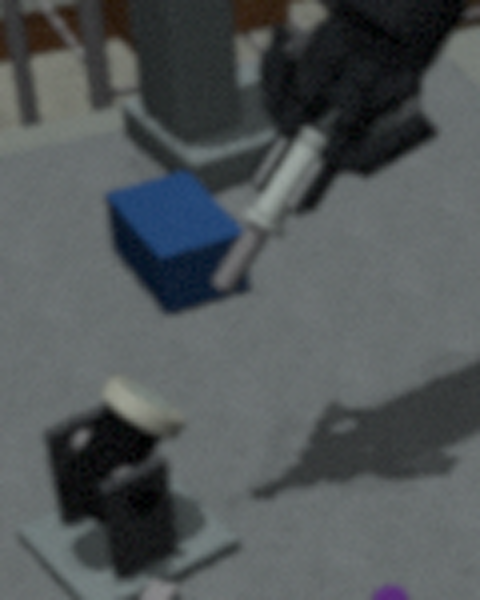

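View pics/w9z.png

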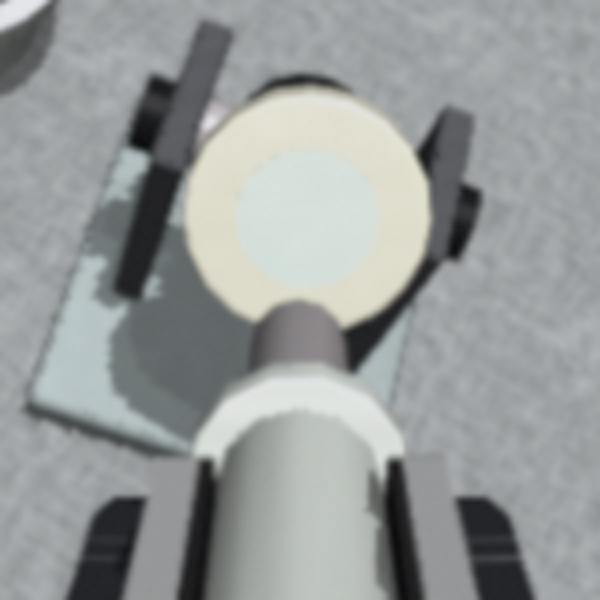

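```bash
python3 - <<'E'
from h import *
from scipy.spatial.transform import Rotation as Ro
np.set_printoptions(precision=4,suppress=True)
T=load("top9");S=load("scene9");W=load("wrist9")
tcp=np.array([.5886,-.1934,.2309]);z=np.array([.6907,.1531,-.7068]);L=np.array([.6976,-.1703,.119])
f=tcp+.0684*z;b=f-.120*z;col=f-.053*z
for n,p in[("foot",f),("collar",col),("lens",L),("onaxis",tcp+z*.1584)]:
  t=proj(T,p);s=proj(S,p);w=fproj(W,p)
  print(n,"top8",((t-[310,130])+.5)*8-.5,"scene4",((s-[180,90])+.5)*4-.5,"wrist4",((w-[205,140])+.5)*4-.5)
# lens from wrist7,8,9 & externals
rs=[fray(W,px(307,217,205,140,4)),ray(T,px(256,289,310,130,8))]
o,d=rs[0];print("wrist lens at z .119",o+d*(.119-o[2])/d[2]);print(tri(rs))
o,d=rs[1];print("top",o+d*(.119-o[2])/d[2])
E
```

```text
foot top8 [315.751 439.469] scene4 [222.4503 287.7733] wrist4 [301.8958 336.5825]
collar top8 [357.5706 532.4216] scene4 [265.3969 220.6566] wrist4 [301.9521 470.1657]
lens top8 [253.985  295.6852] scene4 [150.9498 398.3305] wrist4 [305.2876 211.6039]
onaxis top8 [250.5293 294.5004] scene4 [150.9565 399.5035] wrist4 [301.8306 208.0527]
wrist lens at z .119 [ 0.6965 -0.1713  0.119 ]
(array([ 0.7017, -0.1715,  0.1109]), [np.float64(0.0004011791130832466), np.float64(0.0004011791130832495)])
top [ 0.6999 -0.171   0.119 ]
```

Request:
send_rows:
  offset:
    - [0,-0.12,0]
    - [0,0,0]
    - [0,0,0]
    - [0,0,0]
    - [0,0,0]
    - [0,0,0]
  angular:
    - [0,0,0]
    - [0,0,0]
    - [0,0,0]
    - [0,0,0]
    - [0,0,0]
    - [0,0,0]

```text
t: 12.03
tool_pos: [0.5885, -0.1947, 0.2308]
ee_rot: [2.74, 0.804, 1.181]
force: [0.2, -0.2, -0.7]
width: 0.241
```

Request:
send_rows:
  offset:
    - [0,0,0]
    - [0,0,0]
    - [0,0,0]
    - [0,0,0]
    - [0,0,0]
    - [0,0,0]
  angular:
    - [0,0,0]
    - [0,0,0]
    - [0,0,0]
    - [0,0,0]
    - [0,0,0]
    - [0,0,0]

```text
t: 12.53
tool_pos: [0.5886, -0.1947, 0.2308]
ee_rot: [2.74, 0.805, 1.181]
force: [-0.3, 2.2, -0.7]
width: 0.239
```

```bash
python3 err.py; python3 look.py 10 wrist scene; python3 err.py
```

```text
q [ 0.7621  0.2438 -0.3499  2.1731 -1.3584  0.3802  0.6649] v [ 0.0011 -0.0012 -0.0007 -0.0018 -0.0004 -0.0006 -0.0005]
tcp [ 0.5886 -0.1947  0.2308] z [ 0.6909  0.1533 -0.7066] zt [ 0.6903  0.153  -0.7071]
tcp move cm [-0.0323  0.0115  0.0165]
turn deg [-0.0144  0.0425 -0.0049] foot [ 0.6358 -0.1842  0.1825]
t 12.5333 tcp [ 0.5886 -0.1947  0.2308] F [-0.2877  2.1646 -0.7486] w 0.23920191107691338
q [ 0.7621  0.2438 -0.3499  2.1731 -1.3584  0.3802  0.6649]
z [ 0.6909  0.1533 -0.7066] y [ 0.4417 -0.8632  0.2446]
q [ 0.7621  0.2438 -0.3499  2.1731 -1.3585  0.3802  0.6649] v [-0.0001  0.     -0.0013  0.002  -0.002   0.0008 -0.0004]
tcp [ 0.5886 -0.1946  0.2308] z [ 0.6908  0.1533 -0.7066] zt [ 0.6903  0.153  -0.7071]
tcp move cm [-0.0325  0.0082  0.0173]
turn deg [-0.0153  0.0417 -0.0059] foot [ 0.6358 -0.1841  0.1825]
```

View pics/wrist10.png

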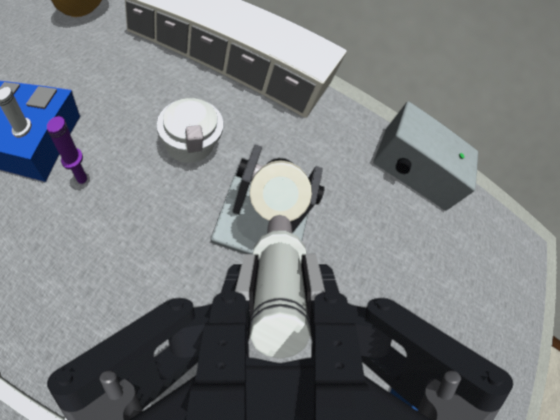

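View pics/scene10.png

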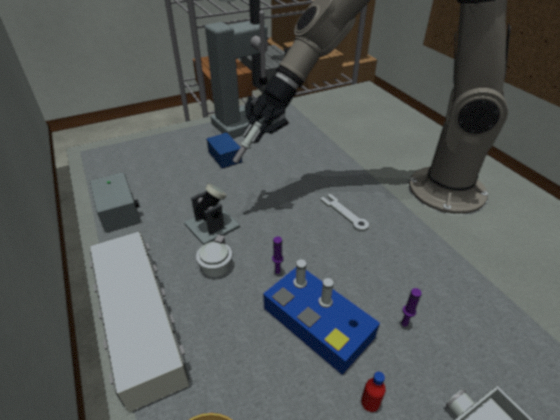

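Steady, aligned, with the other plungers (scene (301,272), (327,292)) still in the rack. Handing in.

```bash
python3 -c "
from cell import sign_off
print(sign_off())"
```

```text
the job is handed in; nothing more can be done
None
```

I drew the yellow-tagged plunger (a, at the rack's +y end) straight up out of its socket and carried it clear over the rack. I then tilted it 45° and signed off at about 12.6 s, still holding it steady at 60 N in front of the lens.

**Last checks:**
- **Foot position:** computed from the arm's own pose, the foot is 9.0 cm from the lens centre as I measured it. It is within about 0.5 mm of the viewing axis, and the axes agree to within 0.1°. This assumes the plunger sits parallel to the tool axis, which the wrist pictures bear out.
- **Lens position:** the camera views of the lens differ by 1–3 mm. A wrist-plus-top triangulation put it about 8 mm lower than the stated 119 mm. I judged that pair of views too shallow to trust and kept my earlier top-plus-scene result, which came within about 1 mm of the stated height. The real centring and distance are therefore good to a few mm.
- **Rest of the scene:** plungers b and c are still in their sockets, nothing looks displaced in the last pictures, and no contact force showed at the wrist.

**One problem on the way:** while tilting, joint 5 reached its range limit (about -1.36 against -1.37), which left the tilt about 1.6° short. Turning the tool about its own axis and re-sending the rest of the tilt brought the pose in fully. Joint 5 ended just inside its range at -1.358.

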